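Open the used-cartridge chest by its lever

TASK

With the fingertips, push the small sliding catch on the front of the used-cartridge chest fully aside, to the left as seen from the robot, so that it frees the heavy flap; then press the long end of the side lever down to its stop, so that its short end raises the flap, and finish while holding the lever down with the flap open. Do not touch the flap itself, do not pull the lever up, and leave the things standing around where they are.

Things in the scene. Friction and masses are not known exactly. Their poses are not given: they have to be found in the camera images.
- chest: White waste chest fixed to the bench, 200 (x) x 180 (y) x 108 mm high, closed by a steel flap with its top at 115 mm. Origin: on the bench under the box centre; x to the rear (away from the robot), y to its left, z up; turned by up to 0.3 rad. A ledge in front carries the catch, its top at 108 mm (x -148 to -100, y -53 to 77).
- catch (a joint): Slide of the catch along the chest's +y, m: 0 is at its right end, 0.036 at its left stop. Below about 0.020 its tongue lies over the flap's front tab and locks the flap. It moves with about 2 N of friction and stays where it is left. Starts between 0 and 0.006.
- catch_knob (a point): Centre of the top of the catch's upright steel knob, 14 mm across and 30 mm tall, top at 152.5 mm and foot at 122.5 mm above the bench on a 24 x 24 mm carriage. In the chest's frame it is at x = -132 mm, y = the joint value. The space to its right, up to the lever, is free above the ledge.
- lever (a joint): Turn of the lever, rad: 0 at rest (long end up, sloping 0.26 rad), growing as the long end is pressed down, to a stop at 0.55 (long end then slopes down 0.29 rad). Negative: long end pulled up. Raising the flap takes about 5 to 13 N down on the paddle; let go, the flap falls and the lever comes back up.
- lever_pad (a point): Centre of the top face of the paddle at the long (front) end of the aluminium lever, 165 mm from the pin. Paddle 40 mm along the lever, 36 mm wide, 8 mm thick. The point is about 148 mm above the bench at rest and about 58 mm at the stop; it travels an arc in a plane of the chest's x and z and shifts under 10 mm in x.
- lever_pin (a point): Pin of the lever, 101 mm above the bench, at x = -20, y = -125 mm in the chest's frame, on the right of the box, between two upright aluminium cheeks (34 mm long, 41 mm over both, 113 mm high).
- flap (a joint): Opening angle of the flap, rad: 0 shut and level, growing as its front edge rises; hinged along the rear rim of the chest. The lever at its stop holds it at about 0.75. It weighs about 0.85 kg.
- flap_tab (a point): Middle of the front edge of the tab (24 mm wide) of the flap, on its top face: the highest point of the flap when it stands open. The flap is a steel plate 180 x 176 x 5 mm with a pin on its right side, below its plane, that lies on the short end of the lever.
- sample_jar: Bystander: clear jar with white lid, 48 mm across, 55 mm high, in front of the chest. Origin: centre of its underside.
- vial: Bystander: amber vial, 28 mm across, 60 mm high, to the right of the lever. Origin: centre of its underside.
- dish: Bystander: clear lidded dish, 64 mm across, 26 mm high, in front of the chest to the left. Origin: centre of its underside.
- tip_box: Bystander: box of pipette tips, 120 x 85 x 80 mm, on the left. Origin: centre of its underside.
- canister: Bystander: copper-coloured metal canister, 90 mm across, 130 mm high, on the left. Origin: centre of its underside.
- carton: Bystander: cardboard carton, 100 x 70 x 90 mm, on the right. Origin: centre of its underside.
- reagent: Bystander: white bottle, 60 mm across, 140 mm high, on the right. Origin: centre of its underside.

How it is judged:
On the way, in this order (a step that is already met when the one before it is completed fails the run):
1. the catch is pushed fully aside while the flap is still shut (value of joint catch above 0.028 m and value of joint flap below 0.06 rad), for 0.1 s.
2. the flap is raised by fingers pressing on the lever (value of joint flap above 0.6 rad and contact force between the fingers and lever above 1 N), for 0.3 s.
At the end, for the whole second after the job is handed in: The fingers press on the lever with more than 1 N, the lever is down by more than 0.46 rad (its stop is at 0.55), the flap stands open by more than 0.60 rad and is at rest, the catch is more than 28 mm along its 36 mm slide, and every bystander stands within 30 mm of its start and upright (all of step 2 and value of joint lever above 0.46 rad and value of joint catch above 0.028 m and velocity of joint flap between -0.1 and 0.1 rad/s and not (distance of any of sample_jar, vial, dish, tip_box, canister, carton, reagent from where it was at the start of the episode above 0.03 m or angle between any of sample_jar, vial, dish, tip_box, canister, carton, reagent's own z axis and vertical above 0.35 rad)); the arm keeps its last pose, push and grip.
It fails at once if the robot touches the flap with more than 1.5 N (contact force between any of the fingers, the arm and flap above 1.5 N).
It fails at once if the long end of the lever is pulled up by more than 0.06 rad (value of joint lever below -0.06 rad).
It fails at once if a bystander is lifted, carried or pushed more than 30 mm, or tipped (distance of any of sample_jar, vial, dish, tip_box, canister, carton, reagent from where it was at the start of the episode above 0.03 m or angle between any of sample_jar, vial, dish, tip_box, canister, carton, reagent's own z axis and vertical above 0.35 rad).
It also fails if it takes over 35 s, if anything falls off the work surface, if the arm or the gripper's body presses on something with over 40 N, if the wrist force passes 120 N, or if a joint passes its speed limit or range.

ROBOT

A 6-joint arm with a two-finger parallel gripper is mounted at the origin on the work surface. World frame = base frame: x ahead of the robot, y to its left, z up, the work surface at z = 0. Lengths are in m, angles in rad, forces in N, time in s.
With the tool pointing down it reaches from about 0.35 to 0.975 m from the base axis. Payload 7.1 kg.
Tool frame: the origin (TCP) lies on the centre line of the jaws, within the pads' length; the fingertips stand 14 mm ahead of it and the grasp point (between the pads) lies 5 mm behind it; z points along the fingers, y is the line along which they close (so a half turn about z gives the same grasp; the last joint's range is limited). The gripper opens to 88 mm and grips with 3 to 60 N. Pads are 20 mm wide; open, the fingers measure 115 mm over their backs; the gripper's body (75 mm by 178 mm) begins 61 mm behind the grasp point.
Start: joints at [1.191, 0.423, 1.63, -0, 1.089, -0.019], TCP at [0.221, 0.585, 0.237] pointing down, gripper open.
Joint ranges: [-3, 3], [-0.9, 2.11], [0.09, 2.58], [-1.31, 4.45], [0.11, 2.69], [-2.54, 2.54]. Speed limits (rad/s): [2.39, 2.39, 3.01, 3.14, 3.14, 3.14].

INTERFACE

Orientations are given as a unit quaternion [w, x, y, z].
In Python, from rig import sense, snapshot, close_job, outline_of gives the robot as it stands.
- The arm moves only by the tool drive_tool, never from a script. Its argument "steps" is a list of rows, each a list of 2 entries, a list of its own where there are three numbers: the shift along the tool's x, y, z each as a share of 0.25 m, from -1 to 1, then the turn, a rotation vector about the tool's x, y, z each as a share of pi/2 rad, from -1 to 1. A call has 1 to 10 rows; each row is the pose to reach, as a shift and turn from the pose commanded when the call began, along the tool's axes at that moment; what a row does not reach only later rows make up. A row lasts 1/8 s, in which the tool goes at most 62.5 mm and 10.7 degrees, less where a joint would pass 70% of its speed; a pose out of reach is approached as far as the arm can. A call with a number of a shift or a turn outside -1 to 1 is refused whole. A call with a gripper value outside its range is refused whole. "grip" is the opening, from -1 (shut) to 1 (fully open), so that 0 is half open, set as the call begins (left out, the last holds). The fingers move at their own pace and stop on an object; the grip force is fixed at half the most. Time passes only in rows, so rows that repeat a pose let the fingers close. It gives the time, the measured TCP pose, the force, the opening and the grip force at its end, in the units of the state.
- sense(): the state, without advancing time (a new reading comes with each control period).
- snapshot(name): name is "scene" or "side" or "wrist"; returns a dict with "pixels" (420x560x3 uint8, blue, green, red), "K" (3x3 intrinsics, pixels), "dist" ([k1, k2, p1, p2, k3] as OpenCV has them; the pictures are not rectified), "R" (3x3) and "t" (3): a world point X has camera coordinates R X + t; the wrist camera has in their place "mount" (4x4, takes a point from camera to tool coordinates, whose origin is the TCP and whose axes are the flange's). Camera axes: x right, y down, z forward; pixel columns grow to the right and rows downward; lengths in m; the calibration is good to about 2 mm. A picture is of the moment at which its call begins: read the wrist's pose just before it. There is no depth.
- close_job(): hands the job in; it is judged then, once.
Trained networks look in the newest picture that a camera, given by its name, has taken for a name from the list of things; names that differ only in an ending like _2 or _b are one class to them, and where a whole thing is asked for, a point or a joint stands for the part that bears it (a point fixed in the world has none). Each returns a list of dicts, best first, with "p" (0 to 1); they miss things now and then, are a little off and sometimes report something else, mostly with a low value. They report only what shows in the picture. A call takes as long as a camera call.
- outline_of(name, camera): "mask" (420x560 bool, what is visible of it) and "bbox" ([centre column, centre row, width, height] in pixels, round what is visible of it).
The state is a dict: "t": time; "joint_pos": joint angles; "joint_velocities": joint speeds; "effort": joint torques, N m; "eef_pos": TCP position; "eef_rot": TCP orientation; "ft_force": force on the tool from outside, world axes, zero at the start; "torque": the same for the moment, N m; "grip_width": opening from 0.0 (shut) to 1.0 (fully open); "gripper_force": force on a finger pad.
Only numpy, scipy, OpenCV 4.12 (cv2) and the standard library are available. Lean on these libraries where they do the work, as an engineer would, in place of code of your own. Each camera call takes 0.05 s, during which the arm holds its last target. There are 200 camera calls.

## Working session

There is one attempt and no reset: what is moved stays moved. The work goes in short steps, Python scripts to look and compute and a tool call to move; the robot and the scene stay as the last step left them, time stands still between calls to the robot, and variables do not carry over. Pictures are saved under pics/ and viewed, at most 10 in all, crops included, and the job is handed in when it is done.

Besides the shell and the picture viewer there is one more tool, called after "Call:" by a JSON object that holds its "op" and its "data", one argument or row to a line. drive_tool: Moves the arm, as the interface text tells. Its arguments: {"type":"object","properties":{"steps":{"type":"array"},"grip":{"type":"number"}},"required":["steps"]}

```bash
mkdir -p pics; ls; python3 - <<'E'
from rig import *
import cv2,numpy as np
s=sense();print(s['t'],s['eef_pos'],s['eef_rot'],s['grip_width'],s['ft_force'])
for c in ["scene","side"]:
    d=snapshot(c);cv2.imwrite(f"pics/{c}0.png",d["pixels"])
    print(c,d["K"].round(1).tolist(),d["R"].round(3).tolist(),d["t"].round(3).tolist(),d["dist"])
    for n in ["catch_knob","lever_pad","lever_pin","flap","chest","sample_jar","dish","vial"]:
        r=outline_of(n,c);print(n,[(round(float(q["p"]),2),np.round(q["bbox"],1).tolist()) for q in r[:2]])
E
```

```text
pics
0.0 [0.22043213 0.58427228 0.23590619] [-1.38588944e-04  1.79436483e-01  9.83769265e-01 -7.50494883e-04] 1.0019420715788767 [0.15766382 0.83376293 0.12234884]
scene [[420.8, 0.0, 286.5], [0.0, 420.8, 203.2], [0.0, 0.0, 1.0]] [[-0.242, 0.97, -0.013], [0.831, 0.2, -0.519], [-0.501, -0.136, -0.855]] [0.17, -0.441, 1.687] [0.04479069 0.         0.         0.         0.        ]
catch_knob [(0.46, [322.6, 205.6, 6.2, 16.6])]
lever_pad [(0.63, [277.1, 213.6, 28.1, 85.8])]
lever_pin [(0.94, [298.0, 234.8, 99.0, 126.0])]
flap [(0.98, [304.6, 242.1, 78.5, 67.1])]
chest [(0.91, [301.4, 235.5, 98.6, 130.0])]
sample_jar [(0.51, [316.3, 196.2, 14.8, 9.9])]
dish [(0.76, [346.8, 204.9, 20.5, 20.5]), (0.47, [277.6, 215.1, 31.1, 83.2])]
vial []
side [[432.4, 0.0, 281.0], [0.0, 432.4, 211.0], [0.0, 0.0, 1.0]] [[0.945, -0.328, -0.007], [-0.186, -0.517, -0.835], [0.27, 0.791, -0.55]] [-0.578, 0.202, 1.176] [0.04251323 0.         0.         0.         0.        ]
catch_knob [(0.52, [266.1, 190.6, 13.0, 18.2])]
lever_pad [(0.71, [297.2, 211.2, 83.7, 9.3]), (0.48, [308.8, 190.6, 70.8, 41.9])]
lever_pin [(0.88, [304.6, 217.5, 105.3, 81.4])]
flap [(0.6, [309.3, 192.1, 69.6, 40.3])]
chest [(0.56, [306.9, 192.6, 67.7, 46.5])]
sample_jar [(0.59, [248.0, 230.6, 21.7, 23.6]), (0.54, [289.1, 262.2, 9.3, 17.1])]
dish [(0.69, [238.3, 217.6, 18.7, 15.9])]
vial [(0.73, [290.1, 263.1, 12.2, 20.0]), (0.42, [259.2, 166.8, 26.5, 41.0])]
```

```bash
python3 - <<'E'
import cv2,numpy as np
a=cv2.imread('pics/scene0.png')[150:320,200:400];b=cv2.imread('pics/side0.png')[140:300,200:400]
cv2.imwrite('pics/s1.png',cv2.resize(a,(800,600) if 0 else (700,595),interpolation=cv2.INTER_CUBIC))
cv2.imwrite('pics/s2.png',cv2.resize(b,(740,592),interpolation=cv2.INTER_CUBIC))
E
```

```text
(no output)
```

View pics/s1.png

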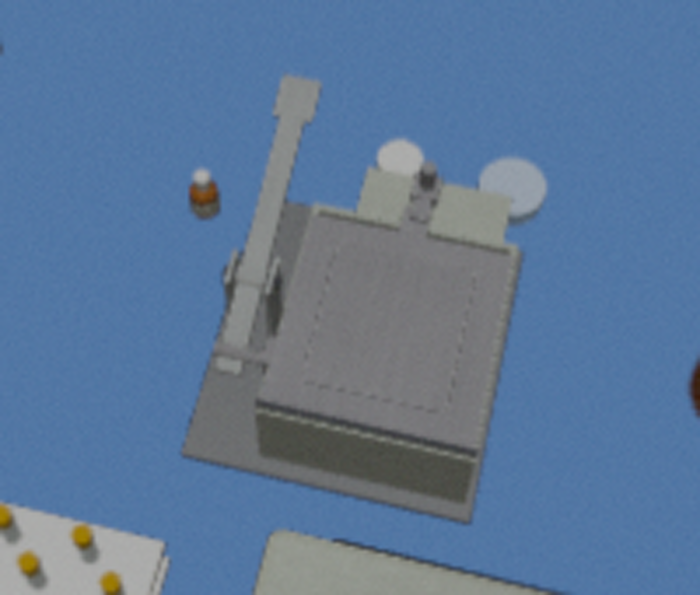

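View pics/s2.png

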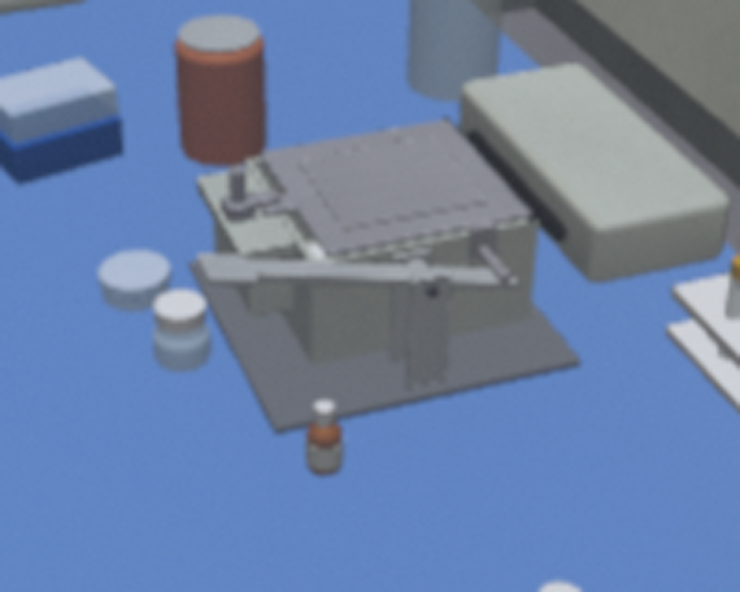

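The scene view shows the knob top at about (322, 197), the paddle at (285, 178), and the flap corners. In the side view the knob top is at (264, 186.5) and the paddle at (261.6, 212). I'll fit the chest pose from these.

```bash
cat > h.py <<'E'
from rig import *
import cv2,numpy as np
from scipy.optimize import least_squares
from scipy.spatial.transform import Rotation as Ro
def W(p,P):
    x,y,a=p[:3];P=np.asarray(P,float);c,s=np.cos(a),np.sin(a)
    return np.array([x+c*P[0]-s*P[1],y+s*P[0]+c*P[1],P[2]])
def proj(d,X): return cv2.projectPoints(np.array([X]),cv2.Rodrigues(d["R"])[0],d["t"],d["K"],d["dist"])[0].ravel()
PAD=(-.179,-.125,.148)
def knob(p): return (-.132,p[3],.1525)
E
python3 - <<'E'
from h import *
S=lambda u,v:(200+u/3.5,150+v/3.5)
D=lambda u,v:(200+u/3.7,140+v/3.7)
sc,sd=snapshot("scene"),snapshot("side")
o=[(sc,knob,S(428,166)),(sc,PAD,S(297,99)),(sd,knob,D(238,172)),(sd,PAD,D(228,266)),
(sc,(.1,-.09,.108),S(258,408)),(sc,(.1,.09,.108),S(475,450)),(sc,(-.148,.077,.108),S(441,184) if 0 else S(512,196)),(sc,(-.1,.09,.108),S(521,247))]
f=lambda p:np.concatenate([proj(d,W(p,P(p) if callable(P) else P))-np.array(m) for d,P,m in o])
b=min((least_squares(f,[.6,y,0,.003],loss='soft_l1') for y in (-.1,.1,.3)),key=lambda r:r.cost)
print(b.x.round(4),f(b.x).reshape(-1,2).round(1).tolist());np.save('p.npy',b.x)
for n in (knob(b.x),PAD):print(W(b.x,n).round(3))
for n in ["sample_jar","vial","dish"]:
    for c,d in (("scene",sc),("side",sd)):
        print(n,c,[(round(float(q["p"]),2),np.round(q["bbox"],0).tolist()) for q in outline_of(n,c)[:2]])
s=sense();print(s['eef_pos'],Ro.from_quat(np.roll(s['eef_rot'],-1)).as_matrix().round(3).tolist())
E
```

```text
[7.175e-01 8.110e-02 3.100e-03 6.000e-04] [[-0.5, -0.0], [-0.2, -0.7], [-0.6, -0.7], [-0.4, -0.6], [-0.6, 0.8], [0.5, 3.2], [0.3, -0.3], [-0.7, -0.6]]
[0.585 0.081 0.152]
[ 0.539 -0.044  0.148]
sample_jar scene [(0.69, [323.0, 206.0, 8.0, 16.0]), (0.63, [317.0, 197.0, 16.0, 12.0])]
sample_jar side [(0.54, [247.0, 231.0, 18.0, 24.0])]
vial scene []
vial side [(0.51, [288.0, 261.0, 10.0, 20.0])]
dish scene [(0.49, [347.0, 205.0, 22.0, 24.0])]
dish side [(0.63, [236.0, 217.0, 18.0, 17.0]), (0.6, [305.0, 215.0, 107.0, 80.0])]
[0.22062678 0.58475575 0.23668645] [[-0.936, 0.353, 0.0], [0.353, 0.936, 0.0], [-0.0, 0.0, -1.0]]
```

Call:
{"op": "drive_tool", "data": {
  "steps": [
    [[-1,-0.73,0],[0,0,-0.23]],
    [[-1,-0.73,0],[0,0,-0.23]],
    [[-1,-0.73,0],[0,0,-0.23]],
    [[-1,-0.73,0],[0,0,-0.23]],
    [[-1,-0.73,0],[0,0,-0.23]],
    [[-1,-0.73,0],[0,0,-0.23]],
    [[-1,-0.73,0],[0,0,-0.23]]
  ],
  "grip": -1
}}

```text
t: 2.17
eef_pos: [0.3902, 0.3259, 0.2368]
eef_rot: [0.0, 0.0, 1.0, 0.0]
ft_force: [-0.3, 0.1, -0.3]
grip_width: 0.242
gripper_force: 0.0
```

Call:
{"op": "drive_tool", "data": {
  "steps": [
    [[-0.6,-1,0],[0,0,0]],
    [[-0.6,-1,0],[0,0,0]],
    [[-0.6,-1,0],[0,0,0]],
    [[-0.6,-1,0],[0,0,0]],
    [[-0.6,-1,0],[0,0,0]],
    [[-0.6,-1,0],[0,0,0]]
  ]
}}

```text
t: 2.92
eef_pos: [0.5415, 0.0755, 0.2365]
eef_rot: [0.0, 0.0, 1.0, 0.0]
ft_force: [0.5, 0.4, -0.5]
grip_width: 0.007
gripper_force: 0.0
```

Call:
{"op": "drive_tool", "data": {
  "steps": [
    [[-0.18,-0.2,0],[0,0,0]],
    [[-0.18,-0.2,0],[0,0,0]],
    [[-0.18,-0.2,0],[0,0,0]],
    [[-0.18,-0.2,0],[0,0,0]]
  ]
}}

```text
t: 3.42
eef_pos: [0.5842, 0.0276, 0.2365]
eef_rot: [-0.0, -0.001, 1.0, 0.0]
ft_force: [-0.7, 0.4, 0.7]
grip_width: 0.006
gripper_force: 0.0
```

```bash
python3 - <<'E'
from h import *
s=sense();print(s['t'],s['eef_pos'],s['grip_width'])
d=snapshot("wrist");cv2.imwrite("pics/w.png",d["pixels"])
T=np.eye(4);T[:3,:3]=Ro.from_quat(np.roll(s['eef_rot'],-1)).as_matrix();T[:3,3]=s['eef_pos']
C=np.linalg.inv(T@d["mount"]);d["R"]=C[:3,:3];d["t"]=C[:3,3]
p=np.load('p.npy')
for P in (knob(p),PAD,(-.148,.077,.108),(-.148,-.053,.108)):print(proj(d,W(p,P)).round(0))
E
```

```text
3.425 [0.58420831 0.02760567 0.23648416] 0.005785322760839396
[349. 228.]
[165. 159.]
[431. 192.]
[272. 191.]
```

View pics/w.png

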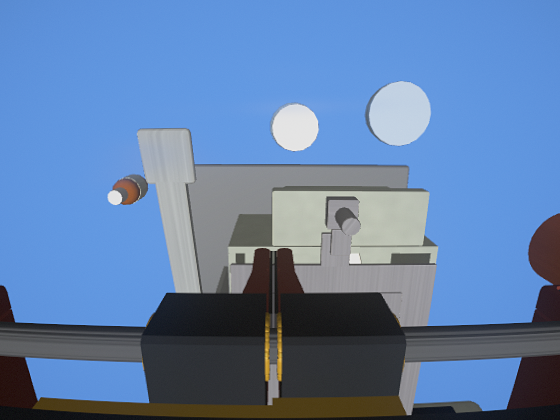

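The wrist view has the knob top at about (349, 226), predicted (349, 228), and the paddle centre at (166, 156), predicted (165, 159), so the fit is good. The closed fingers sit to the right of the knob. Next I descend and push.

Call:
{"op": "drive_tool", "data": {
  "steps": [
    [[0.02,0,0.2],[0,0,0]],
    [[0.02,0,0.37],[0,0,0]],
    [[0.02,0,0.37],[0,0,0]],
    [[0.02,0.06,0.37],[0,0,0]],
    [[0.02,0.1,0.37],[0,0,0]],
    [[0.02,0.14,0.37],[0,0,0]],
    [[0.02,0.18,0.37],[0,0,0]],
    [[0.02,0.22,0.37],[0,0,0]],
    [[0.02,0.25,0.37],[0,0,0]],
    [[0.02,0.25,0.37],[0,0,0]]
  ]
}}

```text
t: 4.72
eef_pos: [0.5801, 0.089, 0.144]
eef_rot: [-0.0, -0.001, 1.0, 0.0]
ft_force: [0.1, -0.8, 0.0]
grip_width: 0.004
gripper_force: 0.0
```

Call:
{"op": "drive_tool", "data": {
  "steps": [
    [[0,0.02,0],[0,0,0]],
    [[0,0.03,0],[0,0,0]],
    [[0,0.04,0],[0,0,0]],
    [[0,0.04,0],[0,0,0]]
  ]
}}

```text
t: 5.22
eef_pos: [0.5801, 0.0985, 0.144]
eef_rot: [-0.0, -0.0, 1.0, 0.0]
ft_force: [-0.3, -0.1, 0.2]
grip_width: 0.01
gripper_force: 0.2
```

```bash
python3 - <<'E'
from h import *
s=sense();print(s['t'],s['eef_pos'],s['ft_force'])
d=snapshot("side");cv2.imwrite("pics/c.png",cv2.resize(d["pixels"][150:270,200:360],(800,600),interpolation=cv2.INTER_CUBIC))
p=np.load('p.npy')
for q in (0,.02,.028,.036):
  x=proj(d,W(p,(-.132,q,.1525)));print(q,x.round(1),((x-[200,150])*5).round())
E
```

```text
5.225 [0.5800528  0.09848702 0.14404161] [-0.25785715 -0.14992618  0.23566794]
0 [263.8 185.9] [319. 179.]
0.02 [261.8 182.8] [309. 164.]
0.028 [261.1 181.6] [305. 158.]
0.036 [260.3 180.4] [302. 152.]
```

View pics/c.png

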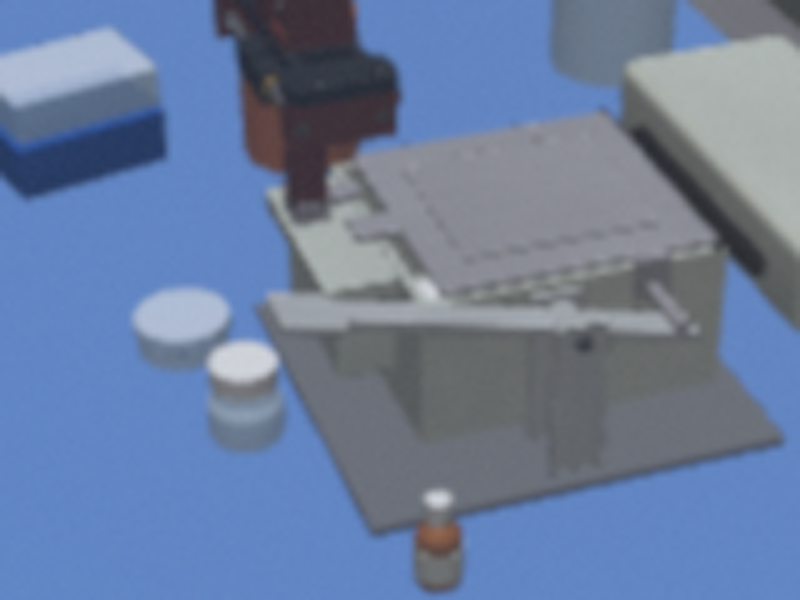

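The tongue has moved left off the tab, but the knob is hidden behind the fingers and no stop force shows yet. I'll push on until the stop is felt.

Call:
{"op": "drive_tool", "data": {
  "steps": [
    [[0,0.015,0],[0,0,0]],
    [[0,0.02,0],[0,0,0]],
    [[0,0.02,0],[0,0,0]]
  ]
}}

```text
t: 5.65
eef_pos: [0.5801, 0.1, 0.1441]
eef_rot: [-0.0, -0.001, 1.0, -0.003]
ft_force: [0.9, -17.4, 1.3]
grip_width: 0.003
gripper_force: 9.1
```

The 17 N reading is the stop. Now back off, lift, and go above the paddle.

Call:
{"op": "drive_tool", "data": {
  "steps": [
    [[0,-0.15,0],[0,0,0]],
    [[0,-0.24,-0.05],[0,0,0]],
    [[0,-0.24,-0.25],[0,0,0]],
    [[0.1,-0.4,-0.25],[0,0,0]],
    [[0.18,-0.58,-0.25],[0,0,0]],
    [[0.18,-0.58,-0.25],[0,0,0]],
    [[0.18,-0.58,-0.25],[0,0,0]]
  ]
}}

```text
t: 6.52
eef_pos: [0.5357, -0.0415, 0.2069]
eef_rot: [0.0, 0.0, 1.0, 0.0]
ft_force: [-0.6, 0.4, 0.1]
grip_width: -0.001
gripper_force: 0.0
```

```bash
python3 - <<'E'
from h import *
s=sense();print(s['t'],s['eef_pos'],s['ft_force'])
d=snapshot("wrist");w=d["pixels"];d=snapshot("side")["pixels"]
cv2.imwrite("pics/w2.png",np.hstack([cv2.resize(w,(480,360)),cv2.resize(d[150:270,200:300],(300,360))]))
E
```

```text
6.525 [ 0.5357057  -0.04154505  0.206944  ] [-0.58506392  0.40025066  0.10304919]
```

View pics/w2.png

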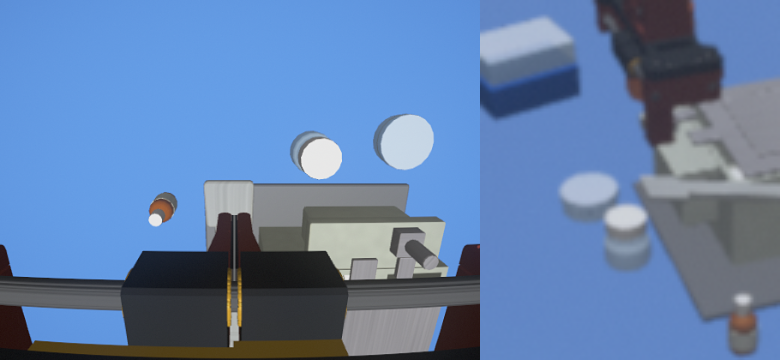

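Call:
{"op": "drive_tool", "data": {
  "steps": [
    [[0,-0.01,0.12],[0,0,0]],
    [[0,-0.01,0.17],[0,0,0]],
    [[0,-0.01,0.22],[0,0,0]],
    [[0,-0.01,0.27],[0,0,0]],
    [[0,-0.01,0.32],[0,0,0]],
    [[0,-0.01,0.37],[0,0,0]],
    [[0,-0.01,0.42],[0,0,0]],
    [[0,-0.01,0.46],[0,0,0]],
    [[0,-0.01,0.5],[0,0,0]],
    [[0,-0.01,0.5],[0,0,0]]
  ]
}}

```text
t: 7.88
eef_pos: [0.5369, -0.0436, 0.082]
eef_rot: [0.001, -0.001, 1.0, -0.0]
ft_force: [0.9, 1.3, 5.3]
grip_width: 0.006
gripper_force: 1.9
```

Call:
{"op": "drive_tool", "data": {
  "steps": [
    [[0,0,0.02],[0,0,0]],
    [[0,0,0.03],[0,0,0]],
    [[0,0,0.04],[0,0,0]],
    [[0,0,0.04],[0,0,0]]
  ]
}}

```text
t: 8.38
eef_pos: [0.5386, -0.0438, 0.0746]
eef_rot: [0.003, -0.0, 1.0, -0.0]
ft_force: [-0.5, 1.5, 21.8]
grip_width: 0.005
gripper_force: 11.3
```

The force has risen to 22 N, consistent with the stop. I'll let it settle, then check.

Call:
{"op": "drive_tool", "data": {
  "steps": [
    [[0,0,0.005],[0,0,0]],
    [[0,0,0.005],[0,0,0]],
    [[0,0,0.005],[0,0,0]],
    [[0,0,0.005],[0,0,0]]
  ]
}}

```text
t: 8.88
eef_pos: [0.5387, -0.0437, 0.0742]
eef_rot: [0.003, -0.0, 1.0, -0.0]
ft_force: [-3.4, 2.8, 32.3]
grip_width: 0.002
gripper_force: 16.3
```

```bash
python3 - <<'E'
from h import *
s=sense();print(s['t'],s['eef_pos'],s['ft_force'])
d=snapshot("side");cv2.imwrite("pics/e.png",cv2.resize(d["pixels"][120:270,200:400],(800,600),interpolation=cv2.INTER_CUBIC))
p=np.load('p.npy')
for q in (.028,.036):
  x=proj(d,W(p,(-.132,q,.1525)));print(q,((x-[200,120])*4).round())
for a in (.40,.46,.55): # lever long-end slope from 0.26
  t=.26-a;x=proj(d,W(p,(-.02-.185*np.cos(t),-.143,.101+.185*np.sin(t))));print(a,((x-[200,120])*4).round())
E
```

```text
8.875 [ 0.53869086 -0.04373697  0.07417256] [-3.43602411  2.83089166 32.27513428]
0.028 [244. 246.]
0.036 [241. 242.]
0.4 [223. 471.]
0.46 [226. 482.]
0.55 [232. 499.]
```

View pics/e.png

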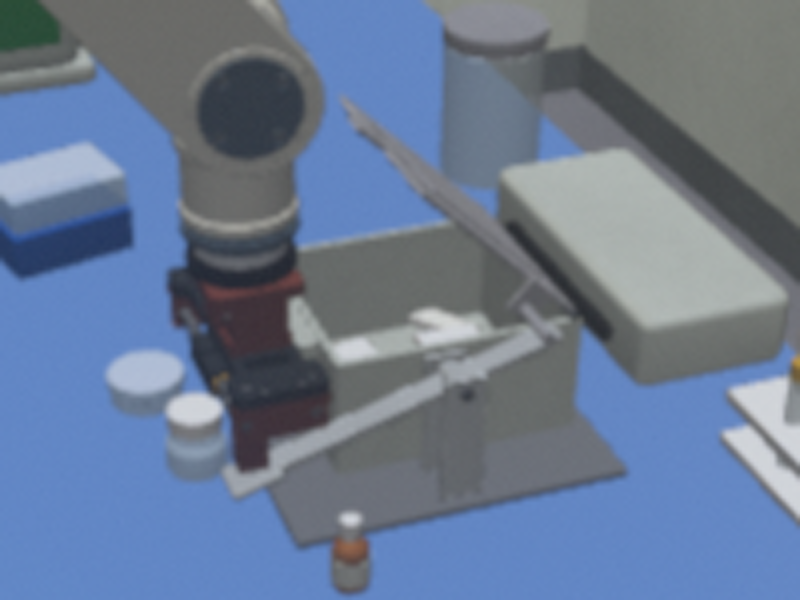

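The lever is at its stop: its front corner is at (235, 495), against a predicted (232, 499) for 0.55 rad. The flap stands well open, the bystanders are undisturbed, and a steady 32 N holds the lever.

```bash
python3 -c "
from rig import *
print(close_job())"
```

```text
the job is handed in; nothing more can be done
None
```

The job is handed in (no verdict was returned): the catch was pushed left to its stop, and the fingers are holding the lever at its stop with about 32 N, with the flap open and no bystander disturbed in the last picture.

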